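Unlock and open the bench clamp over a ski-skin tip fitting

TASK

Open the bench clamp that holds the green ski-skin fitting: slide its orange safety tab gently away from the lever until you feel it come up against its stop, which frees the lever, then lift the red-handled lever until it stands nearly upright and leave it there. Do not ram the tab into its stop or heave on the lever while it is still locked, leave the tab slid back and the fitting lying in its nest, and leave the other gear on the bench where it is.

Things in the scene. Friction and masses are not known exactly. Their poses are not given: they have to be found in the camera images.
- clamp: steel clamp fixed to the bench, base plate 150 x 160 x 8 mm. Origin on the bench under the lever; clamp frame: z up, lever along x with its handle at -x and hinge at x = 50 mm, tab on the +y side, sliding to +y. Tab guide block: x -46 to -14, y 31 to 105, top z = 54 mm. Hinge cheeks: x 37 to 63, y -20 to 20, top z = 65 mm
- tab_thumb (a point): centre of the upright thumb piece of the orange safety tab, 20 (clamp x) x 12 (y) x 25 mm high, z 63 to 88 mm, at clamp x = -30, y = 40 mm when joint tab is 0. Axes as the clamp's. At its foot a flat orange bolt 18 mm wide (z 57 to 63 mm) runs to -y over the lever and locks it. Push the thumb piece on its -y face or pinch it
- tab (a joint): travel of the tab in m to the clamp's +y, away from the lever; starts at 0 to 0.006. Slides with 3 N friction, stays where left. Its hard stop differs every time, anywhere from 0.012 to 0.040, and can only be felt; the lever is free only in the last 2.5 mm before it. The tab breaks if pressed into the stop with over 15 N, or if the locked lever is pulled up against it with 25 N (15 N at the handle)
- handle (a point): centre of the lever's red plastic grip, 60 mm long along the lever, 20 mm wide (clamp y), 16 mm high; lever down: clamp x = -100, y = 0, z = 50 mm, free space below and beside. It is 150 mm from the hinge axis and moves on a circle about it
- lever_hinge (a point): fixed point on the lever's hinge axis, clamp x = 50, y = 0, z = 50 mm; the axis runs along the clamp's y
- lever (a joint): angle of the lever in rad; 0 down (clamped, level), grows as the handle is lifted, end stop at 1.5. Locked, it lifts by less than 0.02. Free, it needs 3 to 4 N upward at the handle and stays where left. Lever bar 16 mm wide, its top at z = 56 mm when down. Beside the guide it carries a flat lock box, y -34 to 22 mm, x -47 to -1, top z = 56 mm
- fitting_mid (a point): middle of the green plastic fitting (30 x 60 x 8 mm plate with a round boss 24 mm across and a steel wire loop, 22 mm high in all), loose in a nest under the lever's pad. To be left there
- ice_screw: silver ice screw lying on the bench, 200 mm long; bystander
- carabiner: purple carabiner lying flat, 107 x 68 mm, 12 mm thick; bystander
- belay_device: aluminium belay device, 34 x 61 x 28 mm with a wire loop; bystander, beside the clamp
- headlamp: white plastic headlamp, 45 x 64 x 42 mm; bystander
- screwdriver: screwdriver lying on the bench; bystander
- wax_puck: blue puck of ski wax, 64 mm across, 24 mm high; bystander
There are look-alikes about, which are no part of the job. There is more than one size of the part that bears fitting_mid; the job needs the largest.

How it is judged:
By the outcome, as a careful person would: the job done as asked, in the order asked, and still so for the second after the job is handed in, with the robot touching nothing.
It also fails if it takes over 56 s, if anything falls off the work surface, if the arm or the gripper's body presses on something with over 40 N, if the wrist force passes 120 N, or if a joint passes its speed limit or range.

ROBOT

A 7-joint arm with a two-finger parallel gripper is mounted at the origin on the work surface. World frame = base frame: x ahead of the robot, y to its left, z up, the work surface at z = 0. Lengths are in m, angles in rad, forces in N, time in s.
With the tool pointing down it reaches from about 0.35 to 0.9 m from the base axis. Payload 8.1 kg.
Tool frame: the origin (TCP) lies at the centre of the arm's flange, where the gripper is bolted on; the fingertips stand 178 mm ahead of it and the grasp point (between the pads) lies 159 mm ahead of it; x points along the fingers, z is the direction in which the jaws open and shut, and the axes are right-handed (so a half turn about x gives the same grasp; the last joint's range is limited). The gripper opens to 92 mm and grips with 3 to 60 N. Pads are 19 mm wide; open, the fingers measure 130 mm over their backs; the gripper's body (75 mm by 190 mm) begins 47 mm behind the grasp point.
Start: joints at [-1.427, 0.434, 0.025, 1.573, -0.012, 1.134, -0.075], TCP at [0.153, 0.606, 0.405] pointing down, gripper open.
Joint ranges: [-2.62, 2.62], [-0.44, 2.09], [-1.27, 1.32], [0.08, 2.57], [-1.32, 4.46], [0.12, 2], [-2.74, 2.74]. Speed limits (rad/s): [2.22, 2.22, 3.01, 3.01, 3.14, 3.14, 3.14].

INTERFACE

Orientations are given as a rotation vector (axis times angle).
In Python, from cell import arm, get_image, search_frame, pinpoint gives the robot as it stands.
- The arm moves only by the tool arm_command, never from a script. Its argument "motion" is a list of rows, each a list of 7 numbers: the finger opening in mm, from 0 to 91.8, then the shift along the tool's x, y, z in mm, then the turn, a rotation vector about the tool's x, y, z in degrees. In form: [[fingers, x, y, z, ax, ay, az], ...]. A call has 1 to 5 rows; each row shifts and turns the commanded pose from where the row before left it, along the tool's axes as they then stand; what a row does not reach is not made up. A row lasts 1/8 s, in which the tool goes at most 62.5 mm and 10.7 degrees, less where a joint would pass 70% of its speed; a pose out of reach is approached as far as the arm can. A call with a gripper value outside its range is refused whole. The fingers move at their own pace and stop on an object; "newtons" is the grip in N (left out, the last holds). Time passes only in rows, so rows that do not move let the fingers close. It gives the time, the measured TCP pose, the force and the opening at its end, in the units of the state.
- arm.observe(): the state, without advancing time (a new reading comes with each control period).
- get_image(name): name is "side" or "top" or "wrist"; returns a dict with "frame" (384x512x3 uint8, red, green, blue), "range_z" (384x512 float32, m along the optical axis (not along the pixel's ray), 0 where there is no reading), "K" (3x3 intrinsics, pixels), "origin" and "rotation" of the camera in the world; the wrist camera has in their place "tool_from_camera" (4x4, takes a point from camera to tool coordinates, whose origin is the TCP and whose axes are the tool frame's). Camera axes: x right, y down, z forward; pixel columns grow to the right and rows downward; lengths in m; the calibration is good to about 2 mm. A picture is of the moment at which its call begins: read the wrist's pose just before it.
- arm.sign_off(): hands the job in, once; it reports no verdict.
Trained networks look in the newest picture that a camera, given by its name, has taken for a name from the list of things; names that differ only in an ending like _2 or _b are one class to them, and where a whole thing is asked for, a point or a joint stands for the part that bears it (a point fixed in the world has none). Each returns a list of dicts, best first, with "p" (0 to 1); they miss things now and then, are a little off and sometimes report something else, mostly with a low value. They report only what shows in the picture. A call takes as long as a camera call. They do not tell look-alikes from the thing itself.
- search_frame(camera, target): "point" ([x, y, z] in m, in world coordinates, good to about 4 mm: the middle of the surface that is visible of it).
- pinpoint(camera, target): "point" ([x, y, z] in m, in world coordinates, good to about 4 mm: a listed point, or the origin of a listed thing).
The state is a dict: "clock": time; "joints": joint angles; "dq": joint speeds; "joint_efforts": joint torques, N m; "position": TCP position; "ee_rot": TCP orientation; "force": force on the tool from outside, world axes, zero at the start; "ft_torque": the same for the moment, N m; "width": opening from 0.0 (shut) to 1.0 (fully open).
Only numpy, scipy, OpenCV 4.12 (cv2) and the standard library are available. Lean on these libraries where they do the work, as an engineer would, in place of code of your own. Each camera call takes 0.05 s, during which the arm holds its last target. There are 200 camera calls.

## Working session

There is one attempt and no reset: what is moved stays moved. The work goes in short steps, Python scripts to look and compute and a tool call to move; the robot and the scene stay as the last step left them, time stands still between calls to the robot, and variables do not carry over. Pictures are saved under pics/ and viewed, about 8 in all and at most 12, crops included, and the job is handed in when it is done.

Besides the shell and the picture viewer there is one more tool, called after ">>>" as name(argument=value, ...), one argument or row to a line, values as JSON. arm_command: Moves the arm, as the interface text tells. Its arguments: {"type":"object","properties":{"motion":{"type":"array"},"newtons":{"type":"number"}},"required":["motion"]}

```bash
ls; mkdir -p pics; cat > h.py <<'E'
import numpy as np, cv2
from cell import arm, get_image, search_frame, pinpoint
from scipy.spatial.transform import Rotation as R
def snap(cam,name):
    s=arm.observe(); im=get_image(cam)
    cv2.imwrite('pics/'+name,im['frame'][:,:,::-1]); 
    if cam=='wrist':
        T=np.eye(4);T[:3,:3]=R.from_rotvec(s['ee_rot']).as_matrix();T[:3,3]=s['position'];C=T@im['tool_from_camera']
        im['rotation']=C[:3,:3];im['origin']=C[:3,3]
    return im
def px(im,p):
    q=np.array(im['rotation']).T@(np.array(p)-im['origin']);q=im['K']@q;return (q[:2]/q[2]).round().astype(int).tolist()
def cloud(im):
    z=im['range_z'];v,u=np.mgrid[:z.shape[0],:z.shape[1]]
    c=np.stack([u*z,v*z,z],-1)@np.linalg.inv(im['K']).T
    return c@np.array(im['rotation']).T+im['origin']
E
python3 - <<'E'
from h import *
s=arm.observe();print({k:np.round(v,3).tolist() for k,v in s.items()})
a=snap('top','top1.png');b=snap('side','side1.png')
for cam,im in(('top',a),('side',b)):
  for t in('clamp','tab_thumb','handle','lever_hinge','fitting_mid'):
    for r in pinpoint(cam,t)[:4]: print(cam,t,round(r['p'],2),np.round(r['point'],3),px(im,r['point']))
x=np.hstack([a['frame'],b['frame']])[:,:,::-1];cv2.imwrite('pics/tb.png',np.vstack([a['frame'],b['frame']])[:,:,::-1])
E
```

```text
pics
{'clock': 0.0, 'joints': [-1.427, 0.435, 0.025, 1.574, -0.012, 1.134, -0.075], 'dq': [-0.001, 0.0, 0.001, -0.0, -0.0, -0.001, 0.001], 'joint_efforts': [0.001, -66.788, 0.986, -31.445, -0.061, 0.043, 0.0], 'position': [0.153, 0.606, 0.404], 'ee_rot': [-1.026, 1.317, 1.025], 'force': [-0.5, -0.938, 0.392], 'ft_torque': [-0.014, 0.035, -0.012], 'width': 1.0}Traceback (most recent call last):
  File "<stdin>", line 6, in <module>
  File "h.py", line 12, in px
    q=np.array(im['rotation']).T@(np.array(p)-im['origin']);q=im['K']@q;return (q[:2]/q[2]).round().astype(int).tolist()
                                                              ~~~~~~~^~
ValueError: matmul: Input operand 1 does not have enough dimensions (has 0, gufunc core with signature (n?,k),(k,m?)->(n?,m?) requires 1)
```

```bash
python3 - <<'E'
from h import *
a=snap('top','top1.png');b=snap('side','side1.png')
print(type(a['origin']),a['origin'],a['K'])
for cam,im in(('top',a),('side',b)):
  for t in('clamp','tab_thumb','handle','lever_hinge','fitting_mid'):
    for r in pinpoint(cam,t)[:4]: 
      try: print(cam,t,round(r['p'],2),np.round(r['point'],3),px(im,r['point']))
      except Exception as e: print(cam,t,r)
cv2.imwrite('pics/a.png',cv2.resize(a['frame'][:,:,::-1],(800,600)))
cv2.imwrite('pics/b.png',cv2.resize(b['frame'][:,:,::-1],(800,600)))
E
```

```text
<class 'numpy.ndarray'> [ 0.45649064 -0.02081425  1.16035945] [[365.64970545   0.         256.35310473]
 [  0.         365.64970545 193.70575958]
 [  0.           0.           1.        ]]
top clamp {'point': [0.6053, -0.0027, -0.0047], 'p': 0.87}
top tab_thumb {'point': [0.5822, 0.0404, 0.0744], 'p': 0.54}
top handle {'point': [0.5094, -0.0031, 0.0496], 'p': 0.62}
top lever_hinge {'point': [0.661, 0.0011, 0.05], 'p': 0.91}
top fitting_mid {'point': [0.6224, -0.0056, 0.0192], 'p': 0.65}
top fitting_mid {'point': [0.743, -0.1322, 0.0093], 'p': 0.53}
top fitting_mid {'point': [0.5159, -0.1247, 0.0046], 'p': 0.45}
side clamp {'point': [0.6117, -0.002, 0.0008], 'p': 0.74}
side clamp {'point': [0.6589, -0.3809, 0.0005], 'p': 0.69}
side tab_thumb {'point': [0.5783, 0.0448, 0.073], 'p': 0.62}
side handle {'point': [0.51, -0.0042, 0.0479], 'p': 0.72}
side lever_hinge {'point': [0.6548, -0.0003, 0.0486], 'p': 0.82}
side lever_hinge {'point': [0.4469, 0.3568, 0.0001], 'p': 0.36}
side lever_hinge {'point': [0.6241, -0.0024, 0.0162], 'p': 0.21}
side fitting_mid {'point': [0.6264, -0.0036, 0.016], 'p': 0.75}
side fitting_mid {'point': [0.5136, -0.124, 0.0065], 'p': 0.68}
side fitting_mid {'point': [0.58, 0.0408, 0.0703], 'p': 0.61}
side fitting_mid {'point': [0.7442, -0.1323, 0.0106], 'p': 0.56}
```

View pics/a.png

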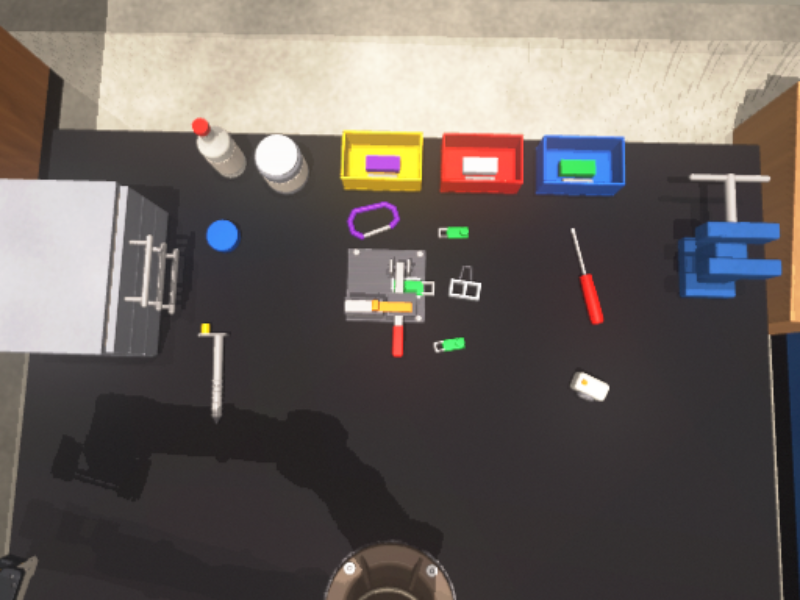

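View pics/b.png

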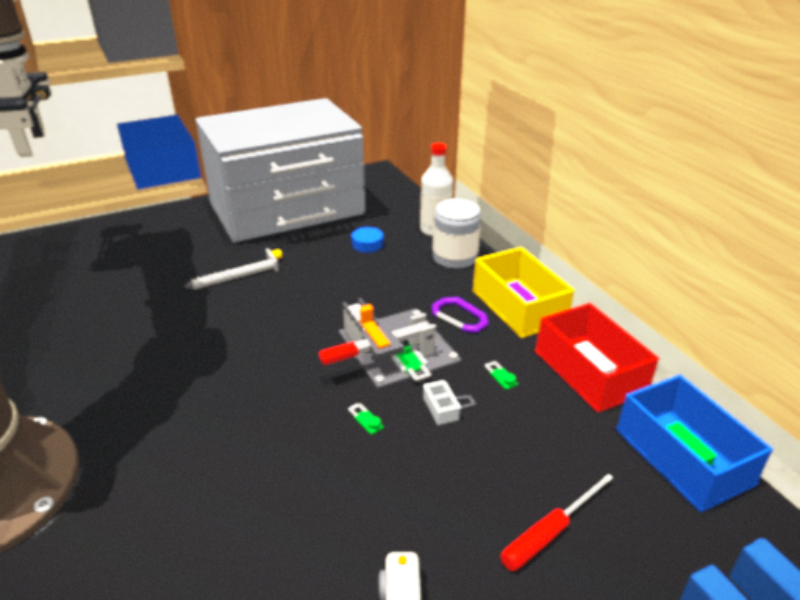

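```bash
sed -i "s/q=im\['K'\]@q;/q=np.array(im['K'])@q;/" h.py; python3 - <<'E'
from h import *
s=arm.observe();print(R.from_rotvec(s['ee_rot']).as_matrix().round(3))
b=get_image('side');a=get_image('top');c=cloud(a)
# yaw: orange mask points & red lever points in top
for n,im in(('top',a),('side',b)):
  c=cloud(im);hsv=cv2.cvtColor(im['frame'],cv2.COLOR_RGB2HSV)
  roi=(abs(c[...,0]-.58)<.12)&(abs(c[...,1]-.0)<.1)
  H,S,V=[hsv[...,i].astype(int) for i in range(3)]
  for nm,m in(('orange',(H>10)&(H<25)&(S>130)),('red',((H<6)|(H>174))&(S>130))):
    p=c[m&roi&(c[...,2]>.03)]
    hi=p[p[:,2]>.07] if nm=='orange' else p
    for q in(p,hi): 
      if len(q): print(n,nm,len(q),q.mean(0).round(4),q.min(0).round(4),q.max(0).round(4))
    d=p[:,:2]-p[:,:2].mean(0);print('axis',np.linalg.svd(d,full_matrices=False)[2][0].round(3))
# plate outline yaw
c=cloud(a);m=((abs(c[...,0]-.61)<.1)&(abs(c[...,1])<.11)&(c[...,2]>.005)&(c[...,2]<.012)).astype(np.uint8)
q=c[m>0][:,:2].astype(np.float32);print(cv2.minAreaRect((q*1000)))
im=a['frame'][130:240,200:310,::-1];cv2.imwrite('pics/c.png',cv2.resize(im,(770,770))[:600])
E
```

```text
[[ 0.    -0.97   0.244]
 [ 0.     0.244  0.97 ]
 [-1.     0.     0.   ]]Traceback (most recent call last):
  File "<stdin>", line 3, in <module>
  File "h.py", line 16, in cloud
    return c@np.array(im['rotation']).T+im['origin']
           ~~~~~~~~~~~~~~~~~~~~~~~~~~~~^~~~~~~~~~~~~
ValueError: operands could not be broadcast together with shapes (384,512) (3,)
```

```bash
python3 - <<'E'
t=open('h.py').read()
t=t.replace("    return im\ndef px","    else: im['rotation']=R.from_rotvec(im['rotation']).as_matrix()\n    return im\ndef px")
open('h.py','w').write(t)
E
cat > m.py <<'E'
from h import *
b=snap('side','s2.png');a=snap('top','t2.png')
for n,im in(('top',a),('side',b)):
  c=cloud(im);hsv=cv2.cvtColor(im['frame'],cv2.COLOR_RGB2HSV)
  roi=(abs(c[...,0]-.58)<.12)&(abs(c[...,1]-.0)<.1)
  H,S,V=[hsv[...,i].astype(int) for i in range(3)]
  for nm,m in(('orange',(H>10)&(H<25)&(S>130)),('red',((H<6)|(H>174))&(S>130))):
    p=c[m&roi&(c[...,2]>.03)]
    hi=p[p[:,2]>.075] if nm=='orange' else p
    for q in(p,hi): 
      if len(q): print(n,nm,len(q),q.mean(0).round(4),q.min(0).round(4),q.max(0).round(4))
    d=p[:,:2]-p[:,:2].mean(0);print('axis',np.linalg.svd(d,full_matrices=False)[2][0].round(3))
c=cloud(a);m=((abs(c[...,0]-.61)<.1)&(abs(c[...,1])<.11)&(c[...,2]>.005)&(c[...,2]<.012)).astype(np.uint8)
q=c[m>0][:,:2].astype(np.float32);print(cv2.minAreaRect((q*1000)))
im=a['frame'][145:235,210:310,::-1];cv2.imwrite('pics/c.png',cv2.resize(im,(660,594),interpolation=cv2.INTER_CUBIC))
E
python3 m.py
```

```text
top orange 172 [0.5782 0.0104 0.0668] [ 0.5686 -0.0268  0.0305] [0.5878 0.048  0.0917]
top orange 26 [0.5777 0.043  0.0879] [0.5686 0.0382 0.075 ] [0.5863 0.048  0.0917]
axis [ 0.001 -1.   ]
top red 125 [ 0.5117 -0.002   0.0586] [ 0.4849 -0.011   0.0534] [0.5428 0.0078 0.0631]
top red 125 [ 0.5117 -0.002   0.0586] [ 0.4849 -0.011   0.0534] [0.5428 0.0078 0.0631]
axis [-1.     0.007]
side orange 129 [0.5773 0.0225 0.0694] [ 0.5674 -0.0304  0.0498] [0.5939 0.0801 0.0889]
side orange 39 [0.5776 0.0388 0.083 ] [0.5683 0.034  0.0753] [0.5871 0.0484 0.0889]
axis [-0.044 -0.999]
side red 220 [ 0.5108 -0.006   0.0546] [ 0.4822 -0.0144  0.0432] [0.5421 0.0081 0.061 ]
side red 220 [ 0.5108 -0.006   0.0546] [ 0.4822 -0.0144  0.0432] [0.5421 0.0081 0.061 ]
axis [-1.     0.031]
((608.510986328125, 0.42397308349609375), (198.95225524902344, 212.39625549316406), 1.039785385131836)
```

View pics/c.png

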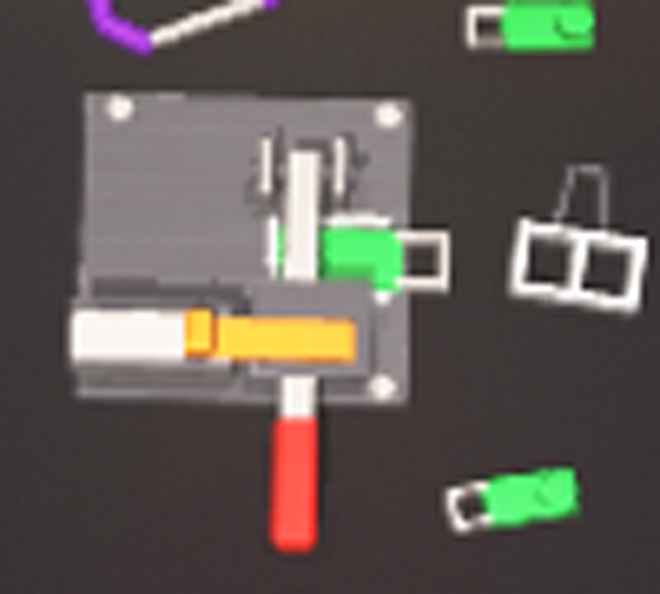

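The top crop shows the clamp aligned with the world axes. Orange thumb is at crop (200,333), lever handle at (295,480), and the fitting is under the lever at (360,260). The two loose green fittings at (530,25) and (520,495) are smaller look-alikes. The cabinet is at y > 0.34, so I'll go around it.

>>> arm_command(
  motion=[
    [91.8,0,-34,-50,0,0,0],
    [91.8,0,-34,-50,0,0,0],
    [91.8,0,-34,-50,0,0,0],
    [91.8,0,-34,-50,0,0,0],
    [91.8,0,-34,-50,0,0,0],
  ],
)

```text
clock: 1.58
position: [0.257, 0.3202, 0.405]
ee_rot: [-1.025, 1.315, 1.026]
force: [0.8, 0.4, 0.6]
width: 1.001
```

>>> arm_command(
  motion=[
    [91.8,0,-54,-27,0,0,0],
    [91.8,0,-54,-27,0,0,0],
    [91.8,0,-54,-27,0,0,0],
    [91.8,0,-54,-27,0,0,0],
    [91.8,0,-54,-27,0,0,0],
  ],
)

```text
clock: 2.2
position: [0.4866, 0.1239, 0.4051]
ee_rot: [-1.026, 1.315, 1.026]
force: [0.3, 0.5, 0.3]
width: 0.995
```

```bash
python3 -c "
from h import *
s=arm.observe();print(s['joints'],s['clock'],s['position'])"
```

```text
[-0.67091416  0.23510892  0.38740374  1.89059187 -0.10301624  1.0340165
  1.08398198] 2.2 [0.4865581  0.12386258 0.40508766]
```

>>> arm_command(
  motion=[
    [60,0,-54,-27,0,0,0],
    [60,0,-54,-27,0,0,0],
    [60,0,0,0,10,0,0],
    [60,0,0,0,10,0,0],
    [60,0,0,0,10,0,0],
  ],
)

```text
clock: 2.82
position: [0.5769, 0.0463, 0.4046]
ee_rot: [-0.621, 1.48, 0.621]
force: [0.4, -0.7, -0.5]
width: 0.653
```

>>> arm_command(
  motion=[
    [60,0,0,0,10,0,0],
    [60,0,0,0,10,0,0],
    [60,0,0,0,10,0,0],
    [60,0,0,0,10,0,0],
    [60,0,0,0,6,0,0],
  ],
)

```text
clock: 3.45
position: [0.5768, 0.0467, 0.4048]
ee_rot: [0.005, 1.571, -0.005]
force: [0.2, -0.0, 0.6]
width: 0.649
```

```bash
cat > w.py <<'E'
import sys
from h import *
s=arm.observe();M=R.from_rotvec(s['ee_rot']).as_matrix();print(np.round(s['joints'],2),s['clock'],np.round(s['position'],4),'width',s['width'],s['force']);print(M.round(3))
a=snap('wrist','w.png')
for t in sys.argv[2:]:
    for r in pinpoint('wrist',t)[:3]: print(t,r['p'],r['point'],px(a,r['point']))
c=cloud(a);hsv=cv2.cvtColor(a['frame'],cv2.COLOR_RGB2HSV);H,S,V=[hsv[...,i].astype(int) for i in range(3)]
for nm,m in(('orange',(H>10)&(H<25)&(S>130)),('red',((H<6)|(H>174))&(S>130))):
    p=c[m&(abs(c[...,0]-.58)<.14)&(abs(c[...,1])<.12)&(c[...,2]>.03)]
    for q in(p,p[p[:,2]>.082]): 
      if len(q)>5: print(nm,len(q),np.percentile(q,[2,50,98],axis=0).round(4).tolist())
cv2.imwrite('pics/'+sys.argv[1],a['frame'][:,:,::-1])
E
python3 w.py w1.png tab_thumb handle lever_hinge clamp
```

```text
[-0.7   0.42  0.75  1.73 -0.32  1.11  0.14] 3.45 [0.5768 0.0467 0.4048] width 0.6489670537190952 [ 0.16799359 -0.04605239  0.56000334]
[[ 0.     0.007  1.   ]
 [ 0.     1.    -0.007]
 [-1.     0.     0.   ]]
tab_thumb 0.57 [0.5779, 0.0422, 0.0739] [261, 185]
handle 0.62 [0.5091, -0.0037, 0.0531] [209, 214]
lever_hinge 0.75 [0.6601, 0.0014, 0.0522] [323, 210]
lever_hinge 0.45 [0.5064, -0.0007, 0.0482] [208, 211]
clamp 0.62 [0.6099, -0.0006, -0.0015] [282, 199]
orange 3068 [[0.5459, -0.0108, 0.0614], [0.5883, 0.0695, 0.3176], [0.6351, 0.0815, 0.3209]]
orange 2486 [[0.5458, 0.0422, 0.0873], [0.6052, 0.0697, 0.3186], [0.6357, 0.0817, 0.3209]]
red 698 [[0.4866, -0.0087, 0.0476], [0.5146, 0.0022, 0.0575], [0.5422, 0.0096, 0.0594]]
red 8 [[0.6374, 0.0833, 0.3097], [0.638, 0.0835, 0.3124], [0.6383, 0.0839, 0.3135]]
```

View pics/w1.png

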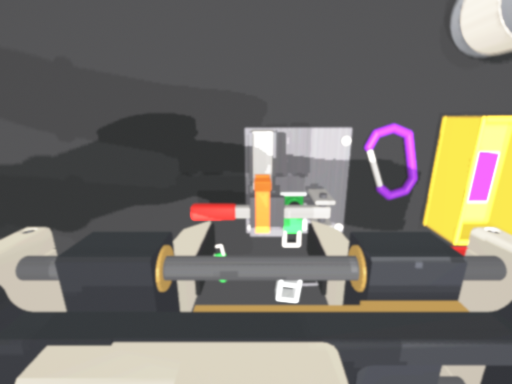

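>>> arm_command(
  motion=[
    [46,40,-4,1,0,0,0],
    [46,50,0,0,0,0,0],
    [46,40,0,0,0,0,0],
    [46,20,0,0,0,0,0],
    [46,6,0,0,0,0,0],
  ],
  newtons=6,
)

```text
clock: 4.32
position: [0.5775, 0.0424, 0.2476]
ee_rot: [0.001, 1.573, -0.001]
force: [-0.2, -0.3, -0.1]
width: 0.499
```

```bash
python3 w.py w2.png; cp pics/w2.png pics/w2b.png
```

```text
[-0.59  0.6   0.63  1.89 -0.48  0.8   0.29] 4.325 [0.5775 0.0424 0.2476] width 0.49935231640092737 [-0.1957382  -0.27314808 -0.13453329]
[[-0.002  0.001  1.   ]
 [-0.     1.    -0.001]
 [-1.    -0.    -0.002]]
orange 3443 [[0.5534, -0.0003, 0.0615], [0.5841, 0.065, 0.1555], [0.6284, 0.0771, 0.1636]]
orange 2664 [[0.5533, 0.041, 0.0845], [0.5878, 0.0653, 0.1609], [0.629, 0.0774, 0.1637]]
```

View pics/w2.png

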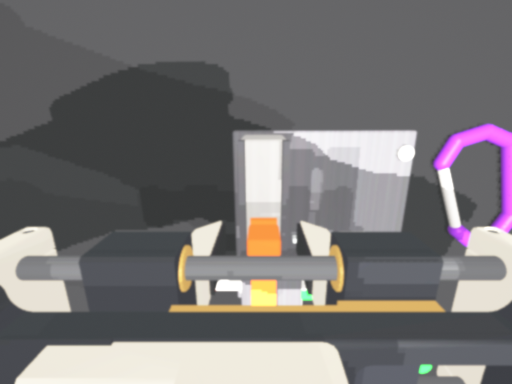

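>>> arm_command(
  motion=[
    [10,2,0,0,0,0,0],
    [10,0,0,0,0,0,0],
    [10,0,0,0,0,0,0],
    [10,0,0,0,0,0,0],
  ],
  newtons=6,
)

```text
clock: 4.88
position: [0.5784, 0.0425, 0.2475]
ee_rot: [0.002, 1.569, -0.002]
force: [1.9, -0.6, 3.2]
width: 0.219
```

>>> arm_command(
  motion=[
    [10,-2,2,0,0,0,0],
    [10,0,2,0,0,0,0],
    [10,0,0,0,0,0,0],
  ],
)

```text
clock: 5.25
position: [0.5784, 0.0461, 0.2489]
ee_rot: [0.001, 1.569, -0.003]
force: [4.1, -2.8, -3.6]
width: 0.216
```

>>> arm_command(
  motion=[
    [10,1,2,0,0,0,0],
    [10,0,2,0,0,0,0],
    [10,0,0,0,0,0,0],
  ],
)

```text
clock: 5.62
position: [0.5784, 0.0501, 0.2485]
ee_rot: [0.002, 1.569, -0.002]
force: [2.0, -2.0, 4.6]
width: 0.215
```

```bash
cat > t.py <<'E'
from h import *
s=arm.observe();print(s['clock'],np.round(s['position'],4),np.round(s['force'],1))
for cam in('top','side'):
  im=snap(cam,'x.png');c=cloud(im);hsv=cv2.cvtColor(im['frame'],cv2.COLOR_RGB2HSV);H,S,V=[hsv[...,i].astype(int) for i in range(3)]
  p=c[(H>10)&(H<25)&(S>130)&(abs(c[...,0]-.578)<.03)&(abs(c[...,1])<.12)&(c[...,2]>.05)&(c[...,2]<.095)]
  if len(p):print(cam,len(p),np.percentile(p,[2,50,98],axis=0).round(4).tolist())
  for r in pinpoint(cam,'tab_thumb')[:2]:print(r)
E
python3 t.py
```

```text
5.625 [0.5784 0.0501 0.2485] [ 2.  -2.   4.6]
top 86 [[0.5696, -0.0204, 0.0563], [0.5783, -0.0022, 0.0628], [0.5876, 0.0168, 0.068]]
{'point': [0.5831, 0.051, 0.0704], 'p': 0.59}
side 184 [[0.5684, -0.0193, 0.0564], [0.578, 0.0314, 0.0633], [0.5908, 0.0521, 0.0889]]
```

>>> arm_command(
  motion=[
    [10,-0.5,1,0,0,0,0],
    [10,0,1,0,0,0,0],
    [10,0,0,0,0,0,0],
  ],
)

```text
clock: 6.2
position: [0.5784, 0.0522, 0.2486]
ee_rot: [0.002, 1.569, -0.003]
force: [4.6, -3.3, 1.0]
width: 0.218
```

>>> arm_command(
  motion=[
    [10,0,1,0,0,0,0],
    [10,0,1,0,0,0,0],
    [10,0,0,0,0,0,0],
  ],
)

```text
clock: 6.58
position: [0.5784, 0.0542, 0.2486]
ee_rot: [0.002, 1.569, -0.003]
force: [4.0, -2.2, 0.4]
width: 0.217
```

>>> arm_command(
  motion=[
    [10,0,1,0,0,0,0],
    [10,0,1,0,0,0,0],
    [10,0,0,0,0,0,0],
  ],
)

```text
clock: 6.95
position: [0.5784, 0.0562, 0.2486]
ee_rot: [0.002, 1.569, -0.003]
force: [3.8, -3.0, 0.5]
width: 0.221
```

>>> arm_command(
  motion=[
    [10,0,1,0,0,0,0],
    [10,0,1,0,0,0,0],
    [10,0,0,0,0,0,0],
  ],
)

```text
clock: 7.32
position: [0.5784, 0.0582, 0.2486]
ee_rot: [0.002, 1.569, -0.003]
force: [4.1, -3.8, 0.6]
width: 0.218
```

>>> arm_command(
  motion=[
    [10,0,1,0,0,0,0],
    [10,0,1,0,0,0,0],
    [10,0,0,0,0,0,0],
  ],
)

```text
clock: 7.7
position: [0.5784, 0.0602, 0.2486]
ee_rot: [0.002, 1.569, -0.002]
force: [4.8, -1.9, 0.7]
width: 0.22
```

>>> arm_command(
  motion=[
    [10,0,1,0,0,0,0],
    [10,0,1,0,0,0,0],
    [10,0,0,0,0,0,0],
  ],
)

```text
clock: 8.07
position: [0.5784, 0.061, 0.2486]
ee_rot: [0.001, 1.569, -0.005]
force: [5.1, -7.0, -0.3]
width: 0.219
```

>>> arm_command(
  motion=[
    [10,0,0.5,0,0,0,0],
    [10,0,0,0,0,0,0],
  ],
)

```text
clock: 8.32
position: [0.5784, 0.0611, 0.2486]
ee_rot: [0.001, 1.569, -0.005]
force: [4.7, -8.2, 0.8]
width: 0.215
```

```bash
python3 t.py
```

```text
8.325 [0.5784 0.0611 0.2486] [ 4.7 -8.2  0.8]
top 88 [[0.5693, -0.0085, 0.0581], [0.5783, 0.0096, 0.0633], [0.5872, 0.0308, 0.0673]]
{'point': [0.5769, 0.0625, 0.0708], 'p': 0.57}
side 178 [[0.5685, -0.0085, 0.0555], [0.5779, 0.045, 0.0633], [0.5912, 0.0619, 0.0888]]
{'point': [0.5799, 0.0613, 0.0714], 'p': 0.57}
```

>>> arm_command(
  motion=[
    [10,0,-1,0,0,0,0],
    [10,0,-0.5,0,0,0,0],
    [40,0,0,0,0,0,0],
    [40,0,0,0,0,0,0],
  ],
)

```text
clock: 9.02
position: [0.5772, 0.062, 0.2478]
ee_rot: [0.002, 1.573, -0.001]
force: [-0.6, 0.0, -0.2]
width: 0.386
```

>>> arm_command(
  motion=[
    [40,-30,0,0,0,0,0],
    [40,-50,0,0,0,0,0],
    [50,-30,0,-30,0,0,0],
    [50,0,-32,-35,0,0,0],
    [50,0,-30,0,0,0,0],
  ],
)

```text
clock: 9.65
position: [0.5102, -0.0004, 0.3582]
ee_rot: [0.002, 1.573, 0.001]
force: [1.3, -0.2, 0.5]
width: 0.547
```

```bash
python3 t.py; python3 w.py w3.png handle lever_hinge
```

```text
9.65 [ 5.102e-01 -4.000e-04  3.582e-01] [ 1.3 -0.2  0.5]
side 199 [[0.5681, -0.0096, 0.0574], [0.5766, 0.0389, 0.0635], [0.5901, 0.0626, 0.0879]]
{'point': [0.5783, 0.0586, 0.0749], 'p': 0.48}
{'point': [0.6119, -0.0019, -0.0008], 'p': 0.42}
[-0.69  0.36  0.77  1.95 -0.3   0.95  0.23] 9.85 [ 5.125e-01 -3.000e-04  3.582e-01] width 0.542974333597508 [-0.70978666  0.39824352  0.00700993]
[[-0.     0.003  1.   ]
 [ 0.001  1.    -0.003]
 [-1.     0.001 -0.   ]]
handle 0.94 [0.5062, -0.0029, 0.0499] [254, 189]
lever_hinge 0.76 [0.6601, 0.0024, 0.0497] [392, 184]
orange 2802 [[0.4865, -0.0046, 0.0614], [0.5443, 0.0228, 0.2714], [0.5868, 0.0592, 0.2744]]
orange 2130 [[0.4865, 0.0218, 0.2577], [0.5395, 0.0229, 0.2724], [0.5668, 0.0353, 0.2746]]
red 994 [[0.4861, -0.0098, 0.0496], [0.5136, 0.0011, 0.0575], [0.5412, 0.0094, 0.0592]]
```

>>> arm_command(
  motion=[
    [50,0,0,0,-10,0,0],
    [50,0,0,0,-10,0,0],
    [50,0,0,0,-10,0,0],
    [50,0,0,0,-10,0,0],
    [50,0,0,0,-10,0,0],
  ],
)

```text
clock: 10.62
position: [0.5128, 0.0006, 0.3579]
ee_rot: [-0.685, 1.461, 0.685]
force: [0.2, -0.2, -0.2]
width: 0.544
```

>>> arm_command(
  motion=[
    [50,0,0,0,-10,0,0],
    [50,0,0,0,-10,0,0],
    [50,0,0,0,-10,0,0],
    [50,0,0,0,-10,0,0],
    [50,20,0,0,0,0,0],
  ],
)

```text
clock: 11.25
position: [0.5135, 0.0004, 0.3388]
ee_rot: [-1.211, 1.206, 1.209]
force: [-0.3, 0.5, -1.0]
width: 0.545
```

```bash
python3 w.py w4.png handle
```

```text
[-0.4   0.33  0.38  1.95 -0.16  0.88  1.63] 11.25 [5.135e-01 4.000e-04 3.388e-01] width 0.5448908520243065 [-0.32728027  0.4758673  -0.99669425]
[[ 0.002 -1.    -0.001]
 [ 0.001 -0.001  1.   ]
 [-1.    -0.002  0.001]]
handle 0.71 [0.5081, -0.004, 0.0465] [255, 183]
orange 2120 [[0.4806, -0.0252, 0.0593], [0.4924, 0.0276, 0.2528], [0.584, 0.0548, 0.2549]]
orange 1967 [[0.4805, -0.0253, 0.2377], [0.4924, 0.0277, 0.2529], [0.4935, 0.0549, 0.2549]]
red 1037 [[0.4848, -0.0104, 0.0531], [0.5107, -0.0011, 0.0576], [0.5392, 0.0083, 0.0591]]
```

View pics/w4.png

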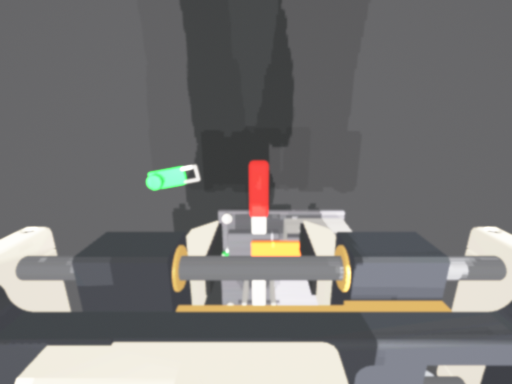

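>>> arm_command(
  motion=[
    [50,40,3,-1,0,0,0],
    [50,50,0,0,0,0,0],
    [50,30,0,0,0,0,0],
    [50,10,0,0,0,0,0],
    [50,0,0,0,0,0,0],
  ],
)

```text
clock: 11.98
position: [0.51, -0.0011, 0.2084]
ee_rot: [-1.207, 1.211, 1.208]
force: [0.7, -0.5, 0.8]
width: 0.545
```

>>> arm_command(
  motion=[
    [10,0,0,0,0,0,0],
    [10,0,0,0,0,0,0],
    [10,0,0,0,0,0,0],
    [10,0,0,0,0,0,0],
  ],
  newtons=10,
)

```text
clock: 12.48
position: [0.5098, -0.0017, 0.2087]
ee_rot: [-1.208, 1.21, 1.207]
force: [-0.9, -1.7, 4.9]
width: 0.218
```

>>> arm_command(
  motion=[
    [10,-2,0,0,0,0,0],
    [10,-2,0,0,0,0,0],
    [10,0,0,0,0,0,0],
  ],
)

```text
clock: 12.85
position: [0.5099, -0.0017, 0.2124]
ee_rot: [-1.208, 1.21, 1.207]
force: [1.3, -3.4, 0.8]
width: 0.216
```

>>> arm_command(
  motion=[
    [10,-1.5,0,0,0,0,0],
    [10,-1.5,0,0,0,0,0],
    [10,0,0,0,0,0,0],
  ],
)

```text
clock: 13.22
position: [0.5099, -0.0017, 0.2154]
ee_rot: [-1.208, 1.21, 1.206]
force: [2.9, -3.6, -1.1]
width: 0.215
```

```bash
python3 - <<'E'
from h import *
for cam in('top','side'):
  im=snap(cam,cam+'5.png');c=cloud(im);hsv=cv2.cvtColor(im['frame'],cv2.COLOR_RGB2HSV);H,S,V=[hsv[...,i].astype(int) for i in range(3)]
  p=c[((H<6)|(H>174))&(S>130)&(abs(c[...,0]-.51)<.05)&(abs(c[...,1])<.05)]
  if len(p):print(cam,len(p),np.percentile(p,[2,50,98],axis=0).round(4).tolist())
  for r in pinpoint(cam,'handle')[:2]:print(r)
E
```

```text
side 65 [[0.4828, -0.0121, 0.0003], [0.4893, -0.0067, 0.062], [0.5071, 0.0466, 0.0667]]
{'point': [0.5145, -0.0015, 0.0561], 'p': 0.9}
```

>>> arm_command(
  motion=[
    [10,-2,0,0,0,0,0],
    [10,-2,0,0,0,0,0],
    [10,0,0,0,0,0,0],
  ],
)

```text
clock: 13.8
position: [0.51, -0.0016, 0.2195]
ee_rot: [-1.208, 1.21, 1.206]
force: [2.8, -4.6, -0.8]
width: 0.218
```

```bash
python3 - <<'E'
from h import *
for cam in('side',):
  im=snap(cam,cam+'6.png');c=cloud(im);hsv=cv2.cvtColor(im['frame'],cv2.COLOR_RGB2HSV);H,S,V=[hsv[...,i].astype(int) for i in range(3)]
  p=c[((H<6)|(H>174))&(S>130)&(abs(c[...,0]-.51)<.05)&(abs(c[...,1])<.05)]
  if len(p):print(cam,len(p),np.percentile(p,[2,50,98],axis=0).round(4).tolist())
  for r in pinpoint(cam,'handle')[:2]:print(r)
  cv2.imwrite('pics/s6.png',cv2.resize(im['frame'][150:270,170:330,::-1],(800,600),interpolation=cv2.INTER_CUBIC))
E
```

```text
side 59 [[0.4827, -0.0126, 0.0567], [0.4893, -0.0073, 0.0679], [0.4965, 0.0058, 0.0715]]
{'point': [0.5131, -0.0001, 0.0584], 'p': 0.88}
{'point': [0.4395, -0.3817, 0.0008], 'p': 0.63}
```

View pics/s6.png

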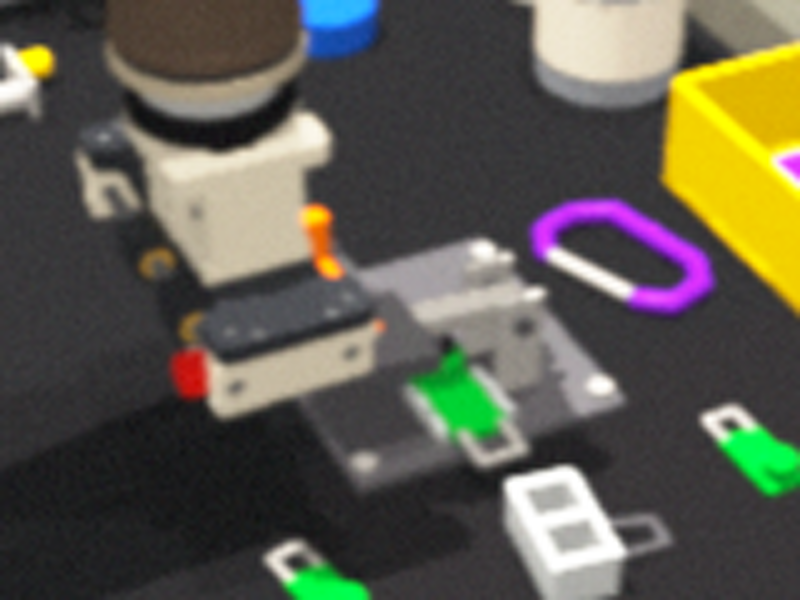

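>>> arm_command(
  motion=[
    [10,-9,-1,0,0,0,0],
    [10,-10,-2,0,0,0,0],
    [10,-11,-2.5,0,0,0,0],
    [10,-11,-3.5,0,0,0,0],
    [10,0,0,0,0,0,0],
  ],
)

```text
clock: 14.52
position: [0.5185, -0.0017, 0.2612]
ee_rot: [-1.207, 1.211, 1.207]
force: [-1.3, -3.5, 1.6]
width: 0.215
```

>>> arm_command(
  motion=[
    [10,-10,-4,0,0,0,0],
    [10,-10,-5,0,0,0,0],
    [10,-10,-6,0,0,0,0],
    [10,-9,-6.5,0,0,0,0],
    [10,0,0,0,0,0,0],
  ],
)

```text
clock: 15.15
position: [0.54, -0.0017, 0.3002]
ee_rot: [-1.207, 1.211, 1.208]
force: [-3.9, -4.1, 4.5]
width: 0.216
```

>>> arm_command(
  motion=[
    [10,-9,-7,0,0,0,0],
    [10,-8,-8,0,0,0,0],
    [10,-7.5,-8.5,0,0,0,0],
    [10,-6.5,-9,0,0,0,0],
    [10,0,0,0,0,0,0],
  ],
)

```text
clock: 15.78
position: [0.5731, -0.0017, 0.3315]
ee_rot: [-1.207, 1.21, 1.207]
force: [-3.3, -3.9, 5.4]
width: 0.218
```

```bash
python3 - <<'E'
from h import *
s=arm.observe();print(s['position'],s['force'],s['width'])
im=snap('side','side7.png')
for r in pinpoint('side','handle')[:2]:print(r)
cv2.imwrite('pics/s7.png',cv2.resize(im['frame'][120:270,150:350,::-1],(800,600),interpolation=cv2.INTER_CUBIC))
E
```

```text
[ 0.57310174 -0.00168486  0.33146149] [-3.27309663 -3.93415998  5.41273772] 0.2183609226516246
{'point': [0.5718, -0.002, 0.1725], 'p': 0.78}
```

View pics/s7.png

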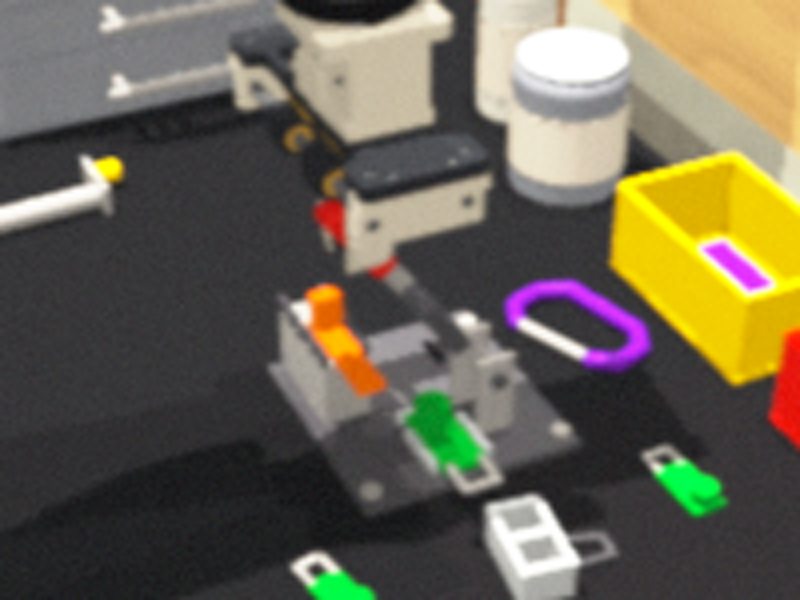

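>>> arm_command(
  motion=[
    [10,-6.5,-9.5,0,0,0,0],
    [10,-5.5,-10,0,0,0,0],
    [10,-4.5,-10,0,0,0,0],
    [10,-4,-10.5,0,0,0,0],
    [10,0,0,0,0,0,0],
  ],
)

```text
clock: 16.5
position: [0.6133, -0.0016, 0.3516]
ee_rot: [-1.208, 1.21, 1.207]
force: [-0.3, -3.7, 3.0]
width: 0.213
```

>>> arm_command(
  motion=[
    [10,-3,-10.5,0,0,0,0],
    [10,-2,-10.5,0,0,0,0],
    [10,-0.5,-3,0,0,0,0],
    [10,0,0,0,0,0,0],
  ],
)

```text
clock: 17.0
position: [0.6366, -0.0017, 0.3566]
ee_rot: [-1.207, 1.21, 1.207]
force: [-2.4, -4.1, 3.9]
width: 0.214
```

```bash
python3 - <<'E'
from h import *
s=arm.observe();print(s['position'],s['force'],s['width'])
im=snap('side','side8.png')
for t in('handle','lever_hinge'):
  for r in pinpoint('side',t)[:2]:print(t,r)
E
```

```text
[ 0.63663659 -0.00168985  0.35662979] [-2.35023462 -4.13823083  3.89398818] 0.21394380970219123
handle {'point': [0.6339, -0.0048, 0.1966], 'p': 0.76}
lever_hinge {'point': [0.6538, -0.0047, 0.0474], 'p': 0.87}
```

>>> arm_command(
  motion=[
    [10,-0.3,-2,0,0,0,0],
    [10,0,-1,0,0,0,0],
    [10,0,0,0,0,0,0],
  ],
)

```text
clock: 17.52
position: [0.6395, -0.0017, 0.3569]
ee_rot: [-1.207, 1.21, 1.208]
force: [-3.8, -2.3, 7.0]
width: 0.219
```

>>> arm_command(
  motion=[
    [50,0,0,0,0,0,0],
    [50,0,0,0,0,0,0],
    [50,0,0,0,0,0,0],
  ],
)

```text
clock: 17.9
position: [0.6398, -0.0012, 0.3563]
ee_rot: [-1.207, 1.21, 1.208]
force: [0.7, -0.2, 0.1]
width: 0.49
```

>>> arm_command(
  motion=[
    [50,-10,0,0,0,0,0],
    [50,-30,0,0,0,0,0],
    [50,-40,0,0,0,0,0],
    [50,-30,30,0,0,0,0],
    [50,0,50,0,0,0,0],
  ],
)

```text
clock: 18.52
position: [0.5602, -0.0018, 0.4694]
ee_rot: [-1.21, 1.206, 1.203]
force: [-0.8, -0.9, -0.1]
width: 0.543
```

>>> arm_command(
  motion=[
    [50,0,60,0,0,0,0],
    [50,0,50,0,0,0,0],
    [50,0,0,0,0,0,0],
  ],
)

```text
clock: 18.9
position: [0.4467, -0.0018, 0.4674]
ee_rot: [-1.206, 1.209, 1.208]
force: [0.9, 0.3, 1.2]
width: 0.545
```

```bash
python3 t.py; python3 - <<'E'
from h import *
a=snap('side','side9.png');b=snap('top','top9.png')
for cam in('side','top'):
 for t in('handle','lever_hinge','fitting_mid'):
  for r in pinpoint(cam,t)[:2]:print(cam,t,r)
A=cv2.resize(a['frame'][120:270,150:350],(400,300));B=cv2.resize(b['frame'][130:250,190:350],(400,300))
cv2.imwrite('pics/f.png',cv2.resize(np.hstack([A,B])[:,:,::-1],(800,300)))
E
```

```text
18.9 [ 0.4467 -0.0018  0.4674] [0.9 0.3 1.2]
top 158 [[0.5702, -0.0083, 0.0598], [0.5783, 0.031, 0.0643], [0.5875, 0.0651, 0.0901]]
{'point': [0.5777, 0.0611, 0.0724], 'p': 0.75}
{'point': [0.7213, 0.3607, -0.0004], 'p': 0.33}
side 192 [[0.5676, -0.0095, 0.0569], [0.5761, 0.0418, 0.0634], [0.5898, 0.0631, 0.0888]]
{'point': [0.578, 0.0614, 0.0723], 'p': 0.63}
side handle {'point': [0.6349, -0.0021, 0.1988], 'p': 0.85}
side lever_hinge {'point': [0.6535, -0.0025, 0.0508], 'p': 0.84}
side fitting_mid {'point': [0.5122, -0.1249, 0.014], 'p': 0.58}
side fitting_mid {'point': [0.7434, -0.1339, 0.0117], 'p': 0.54}
top handle {'point': [0.658, -0.3791, 0.0012], 'p': 0.7}
top handle {'point': [0.6306, -0.0034, 0.1985], 'p': 0.66}
top lever_hinge {'point': [0.6617, -0.0027, 0.0475], 'p': 0.61}
top fitting_mid {'point': [0.6212, -0.0036, 0.0191], 'p': 0.75}
top fitting_mid {'point': [0.7418, -0.1336, 0.0057], 'p': 0.45}
```

View pics/f.png

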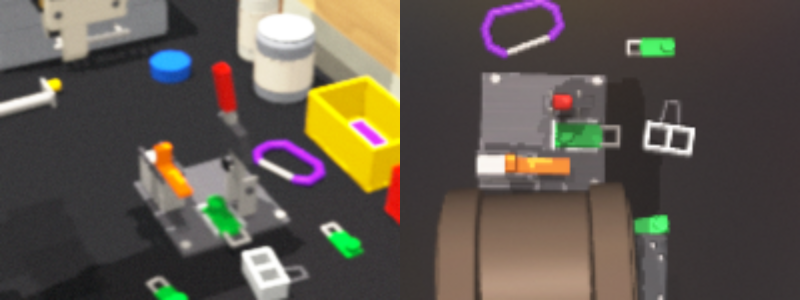

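```bash
python3 -c "
from cell import arm
print(arm.sign_off())"
```

```text
the job is handed in; nothing more can be done
None
```

The clamp is open and the job is handed in, at about 19 s on the robot's clock. No verdict was reported.

**What I did**
- **Tab:** I pinched it with a 6 N grip and slid it in 2 mm steps, against 2–4 N of friction. At about 19 mm of hand travel it met the stop: the hand stalled and the force rose to 7–8 N. I backed off before letting go.
- **Lever:** I lifted the handle a few millimetres first to check it was free. Then I followed its arc up to about 1.4 rad, released it and backed the arm away.

**Last checks**
- **Tab:** both cameras put the thumb piece at y ≈ 61 mm, where it met the stop.
- **Lever:** its handle is at z ≈ 198 mm, which is nearly upright.
- **Fitting:** it lies in its nest in both pictures. The top-camera network put it within about 2 mm of where it started; the side-camera network's two best hits were only the loose look-alikes.
- **Other gear:** the carabiner, belay device and loose fittings look unmoved. I did not check the headlamp and screwdriver again after the start, but the arm did not go near them.
- **Disagreement:** the networks gave hinge and handle positions 4–8 mm apart, which leaves the lever angle at roughly 1.35–1.45 rad. The top camera's best handle hit was a false one, well away from the clamp.

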